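Switch on the repair stall's test supply

TASK

Turn the red handle of the grey test supply's main switch clockwise until it clicks into its On position at the green mark and stays there. Then press the green button on the yellow start box all the way in and let it come back up. Leave the bowl and the screwdriver where they are.

Things in the scene. Friction and masses are not known exactly. Their poses are not given: they have to be found in the camera images.
- supply: Grey test supply, a fixed console 280 mm wide (its y), 200 mm deep, 150 mm high at the back; origin under its middle, x away from the robot, z up. Its front is 35 mm high, then a panel 200 mm long slopes 35 degrees, rising away from the robot. The red handle is half-way up the slope, 45 mm right of the middle as the robot sees it. Nothing else on the panel stands over 10 mm.
- knob_grip (a point): Grip point of the red main-switch handle, on its turning axis, 36 mm off the panel. z: turning axis, square to the panel, outward (35 degrees from vertical, leaning towards the robot); x: along the bar to its white-striped pointer end, turning with it; y: through its thickness. Bar 70 mm long (35 each side of the axis), 16 thick, from 10 to 54 mm off the panel, on a round skirt of 36 mm radius.
- knob (a joint): Handle angle, rad, growing clockwise seen facing the panel (negative turn about the grip's z). It rests at 0 (Off). A spring detent resists the turn (at most about 0.25 N m) up to its crest at 0.60, where the bar points straight up the slope; past that it pulls the handle on and it clicks to rest at 1.20 (On, pointer at the green mark). Let go before the crest it springs back. End stop at 1.32.
- start_top (a point): Centre of the top face of the round green push button, 36 mm across, on the fixed yellow start box (100 x 90 x 55 mm high) which stands left or right of the supply; z is up. The face is 77 mm above the table when not pressed; it stands 10 mm proud (2 mm when fully in) of a black collar of 26 mm radius
- start (a joint): How far the green button is pushed in, m: 0 up, 0.008 fully down; straight down, springs back by itself; needs about 1.5 N to start and 5 N fully down
- bowl_mid (a point): Centre of a loose white ceramic bowl, 110 mm across, 45 mm high (22 mm above the table); bystander, on the other side of the supply from the start box. (A fixed wooden radio, 320 x 120 mm, 194 mm high, stands well out to the far left.)
- driver_grip (a point): Middle of the handle of a loose orange-handled screwdriver lying on the table between the robot and the supply; x along it to the blade; bystander
There are look-alikes about, which are no part of the job. Of the things shaped like the part that bears start_top, the yellow one is meant.

How it is judged:
By the outcome, as a careful person would: the job done as asked, in the order asked, and still so for the second after the job is handed in, with the robot touching nothing.
It also fails if it takes over 48 s, if anything falls off the work surface, if the arm or the gripper's body presses on something with over 40 N, if the wrist force passes 120 N, or if a joint passes its speed limit or range.

ROBOT

A 7-joint arm with a two-finger parallel gripper is mounted at the origin on the work surface. World frame = base frame: x ahead of the robot, y to its left, z up, the work surface at z = 0. Lengths are in mm, angles in rad, forces in N, time in s.
With the tool pointing down it reaches from about 400 to 875 mm from the base axis. Payload 4.4 kg.
Tool frame: the origin (TCP) lies at the very end of the fingers, on their centre line; the grasp point (between the pads) lies 19 mm behind it; y points along the fingers, x is the direction in which the jaws open and shut, and the axes are right-handed (so a half turn about y gives the same grasp; the last joint's range is limited). The gripper opens to 85 mm and grips with 20 to 120 N. Pads are 22 mm wide; open, the fingers measure 114 mm over their backs; the gripper's body (76 mm by 85 mm) begins 54 mm behind the grasp point. The pads swing forward as they close: fully open they stand 13 mm farther back than shut.
Start: joints at [1.256, 0.628, 0.038, 1.517, -0.027, 0.996, -0.02], TCP at [160.084, -629.993, 231.313] pointing down, gripper open.
Joint ranges: [-3.06, 3.06], [-0.37, 2.12], [-1.25, 1.32], [0.18, 2.47], [-1.1, 4.24], [0.23, 1.98], [-2.94, 2.94]. Speed limits (rad/s): [2.57, 2.57, 3.14, 3.14, 3.14, 3.14, 3.14].

INTERFACE

Orientations are given as [roll, pitch, yaw] about the fixed x, y, z axes, in that order (R = Rz(yaw) Ry(pitch) Rx(roll)).
In Python, from cell import readout, eyes, finish_job gives the robot as it stands. The module is installed in compiled form; this text tells all that it offers.
- The arm moves only by the tool apply_moves, never from a script. Its argument "commands" is a list that holds one entry, the list of rows, each a list of 6 numbers: the shift along the tool's x, y, z in units of 0.04 m (1.0 is 0.04 m), then the turn, a rotation vector about the tool's x, y, z in units of 5 degrees (1.0 is 5 degrees). A call has 1 to 8 rows; each row shifts and turns the pose as measured when the row begins, along the tool's axes as they then stand; what a row does not reach is not made up. A row lasts 1/12 s, in which the tool goes at most 41.7 mm and 7.16 degrees, less where a joint would pass 70% of its speed; a pose out of reach is approached as far as the arm can. A call with a number of a shift or a turn outside -1 to 1 is refused whole. A call with a gripper value outside its range is refused whole. "claw" is the finger opening in mm, from 0 to 85.4, set as the call begins (left out, the last holds). The fingers move at their own pace and stop on an object; the grip force is fixed at half the most. Time passes only in rows, so rows that do not move let the fingers close. It gives the time, the measured TCP pose, the force and the opening at its end, in the units of the state.
- readout.read_state(): the state, without advancing time (a new reading comes with each control period).
- eyes.get_image(name): name is "scene" or "top"; returns a dict with "image" (480x640x3 uint8, red, green, blue), "mtx" (3x3 intrinsics, pixels), "rvec" (rotation vector, rad) and "tvec" (3), from world to camera coordinates, as OpenCV has them. Camera axes: x right, y down, z forward; pixel columns grow to the right and rows downward; lengths in mm; the calibration is good to about 2 mm. A picture is of the moment at which its call begins. There is no depth.
- finish_job(): hands the job in, once; it reports no verdict.
The state is a dict: "clock": time; "qpos": joint angles; "qd": joint speeds; "tau": joint torques, N m; "eef_pos": TCP position; "tool_rot": TCP orientation; "force": force on the tool from outside, world axes, zero at the start; "torque": the same for the moment, N m; "width": finger opening in mm.
Only numpy, scipy, OpenCV 4.12 (cv2) and the standard library are available. Lean on these libraries where they do the work, as an engineer would, in place of code of your own. Each camera call takes 0.05 s, during which the arm holds its last target. There are 200 camera calls.

## Working session

There is one attempt and no reset: what is moved stays moved. The work goes in short steps, Python scripts to look and compute and a tool call to move; the robot and the scene stay as the last step left them, time stands still between calls to the robot, and variables do not carry over. Pictures are saved under pics/ and viewed, about 8 in all and at most 12, crops included, and the job is handed in when it is done.

Besides the shell and the picture viewer there is one more tool, called after ">>>" as name(argument=value, ...), one argument or row to a line, values as JSON. apply_moves: Moves the arm, as the interface text tells. Shifts and turns lie within -1 to 1; 1 stands for 0.04 m of shift or 5 degrees of turn. Its arguments: {"type":"object","properties":{"commands":{"type":"array"},"claw":{"type":"number"}},"required":["commands"]}

```bash
mkdir -p pics; python3 - <<'E'
from cell import readout, eyes
import cv2,numpy as np
for n in("scene","top"):
    d=eyes.get_image(n); cv2.imwrite(f"pics/{n}0.png",d["image"][:,:,::-1])
    R=cv2.Rodrigues(d["rvec"])[0]; print(n,d["mtx"].round(1).tolist(),(-R.T@np.ravel(d["tvec"])).round(0),R.round(2).tolist())
print(readout.read_state())
E
```

```text
scene [[438.9, 0.0, 322.9], [0.0, 438.9, 243.8], [0.0, 0.0, 1.0]] [1173.  -80.  791.] [[0.26, 0.97, -0.0], [0.66, -0.18, -0.73], [-0.7, 0.18, -0.69]]
top [[559.2, 0.0, 328.3], [0.0, 559.2, 244.1], [0.0, 0.0, 1.0]] [ 350.  127. 1662.] [[0.02, -1.0, 0.02], [-1.0, -0.02, -0.08], [0.08, -0.02, -1.0]]
{'clock': 0.1, 'qpos': array([ 1.25620684,  0.62923811,  0.03846455,  1.51826877, -0.02706818,
        0.99631539, -0.02001309]), 'qd': array([ 1.24087910e-03, -1.66313930e-03,  7.05229141e-04, -3.09161482e-03,
       -2.70639453e-04, -2.58509228e-04,  7.37495239e-05]), 'tau': array([ 2.52495360e-03, -5.64530575e+01,  1.23008933e+00, -1.93972653e+01,
        1.11959901e-02,  5.46604817e-03, -4.32262866e-07]), 'eef_pos': array([ 159.94878351, -629.43034242,  230.49121616]), 'tool_rot': array([-1.57076741,  0.00171203, -1.32207303]), 'force': array([ 0.07767544, -0.23963095,  0.18123653]), 'torque': array([-0.0225934 ,  0.02410436, -0.03135683]), 'width': 85.25339142570256}
```

View pics/scene0.png

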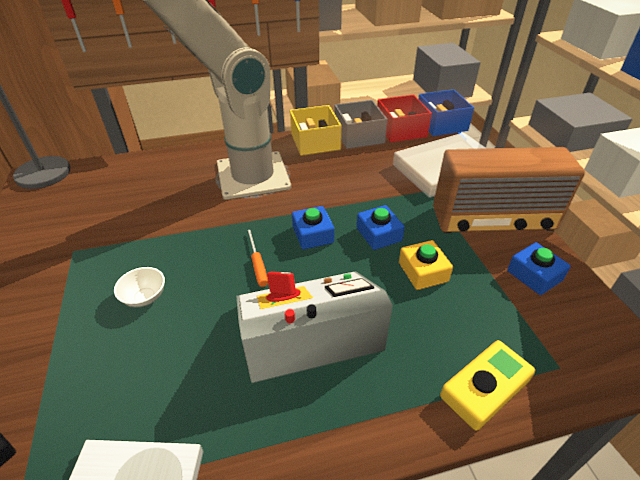

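View pics/top0.png

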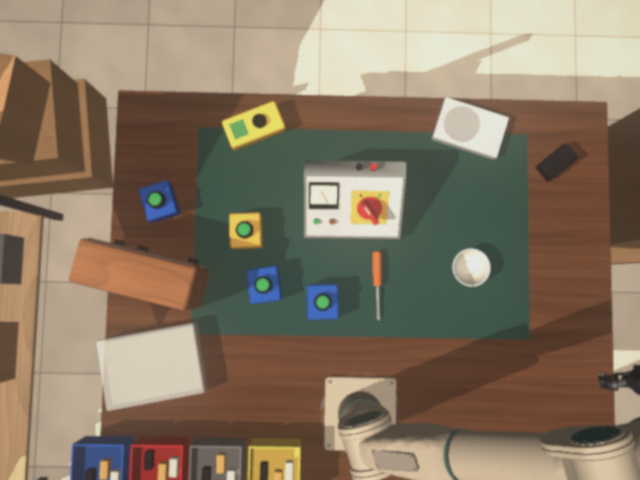

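The top image shows the supply at about (355,200) with its red handle at (370,208). Green-button boxes are yellow (245,230) and blue (156,200), (263,285), (323,302). There is also a yellow meter with a black knob at (260,120). The yellow box at (245,230) fits, since it has a green button, a black collar and sits left of the supply. The bowl is at (471,267) on the other side. I'll confirm with one enlarged crop.

```bash
python3 - <<'E'
import cv2,numpy as np
a=cv2.imread("pics/top0.png")[150:260,215:415]; b=cv2.imread("pics/scene0.png")[230:390,220:460]
a=cv2.resize(a,None,fx=3,fy=3,interpolation=cv2.INTER_CUBIC);b=cv2.resize(b,None,fx=2,fy=2,interpolation=cv2.INTER_CUBIC)
b=b[:270]
o=np.zeros((600,600,3),np.uint8);o[:330,:600]=a;o[330:,:480]=b
cv2.imwrite("pics/crop1.png",o)
E
```

```text
(no output)
```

View pics/crop1.png

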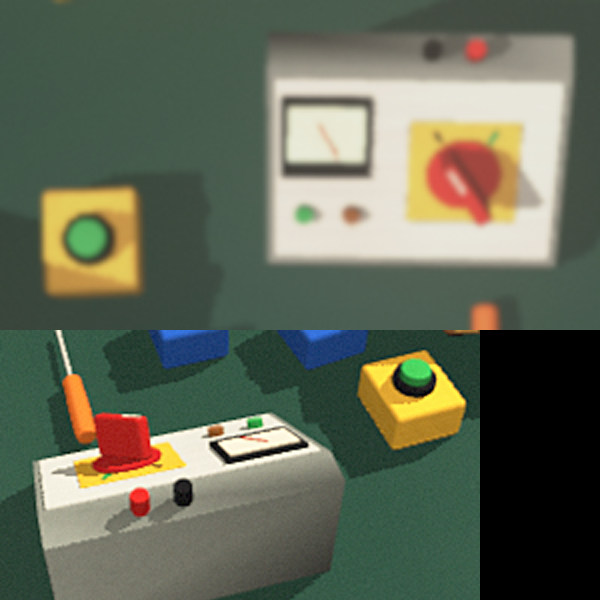

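```bash
cat >h.py <<'E'
import cv2,numpy as np
from scipy.optimize import least_squares
from scipy.spatial.transform import Rotation as Rn
from cell import readout,eyes
S=np.radians(35)
def cam(n): 
    d=eyes.get_image(n); return d
def proj(d,P): return cv2.projectPoints(np.array(P,float).reshape(-1,3),d["rvec"],d["tvec"],d["mtx"],None)[0][:,0]
def unproj(d,uv,z):
    R=cv2.Rodrigues(d["rvec"])[0];c=-R.T@np.ravel(d["tvec"]);r=R.T@np.linalg.inv(d["mtx"])@np.array([*uv,1.]);return c+r*(z-c[2])/r[2]
def W(p,L): return Rn.from_euler('z',p[2]).apply(np.array(L,float))+[p[0],p[1],0]
E
python3 - <<'E'
from h import *
t=cam("top");s=cam("scene")
L=[(-100,140,35),(-100,-140,35),(100,140,150),(100,-140,150),(64,140,150),(64,-140,150)]
px=np.array([(271,262),(554,266),(267,35),(574,37),(272,80),(566,80)])/3+[215,150]
f=lambda p:(proj(t,W(p,L))-px).ravel()
r=least_squares(f,[550,30,0]);p=r.x;print("supply",p,r.fun.round(1).reshape(-1,2).tolist())
n=np.array([-np.sin(S),0,np.cos(S)]);c=np.array([-18.1,-45,92.4])
print("grip",W(p,[c+36*n]))
print("btn top",unproj(t,(215+87/3,150+239/3),77)," scene",unproj(s,(220+415/2,230+(371-330)/2),77))
for nm,d,k,(x0,y0,w,h) in(("top",t,5,(300,155,115,100)),("scene",s,4,(225,250,130,120))):
    im=cv2.resize(d["image"][y0:y0+h,x0:x0+w,::-1],None,fx=k,fy=k,interpolation=cv2.INTER_CUBIC)
    def pts(P,col):
        for q in proj(d,P): cv2.circle(im,tuple(int(v) for v in ((q-[x0,y0]+.5)*k)),3,col,-1)
    pts(W(p,L),(255,0,255))
    u=np.array([np.cos(S),0,np.sin(S)]);l=np.array([0,1,0])
    pts(W(p,[c+36*(np.cos(a)*u+np.sin(a)*l)+4*n for a in np.linspace(0,6.2,16)]),(255,255,0))
    b=np.cos(.6)*u+np.sin(.6)*l
    pts(W(p,[c+54*n+35*b,c+54*n-35*b]),(0,255,0))
    cv2.imwrite(f"pics/ov_{nm}.png",im)
a=cv2.imread("pics/ov_top.png");b=cv2.imread("pics/ov_scene.png")
o=np.zeros((500,1095,3),np.uint8);o[:,:575]=a;o[:480,575:]=b
cv2.imwrite("pics/ov.png",cv2.resize(o,None,fx=.73,fy=.73))
E
```

```text
supply [6.05162917e+02 3.13831416e+01 1.50773643e-02] [[-0.7, 1.2], [0.6, 0.4], [0.1, 0.4], [-0.5, 0.5], [-1.7, -1.6], [2.2, -0.9]]
grip [[567.09702525 -14.19595054 121.88947359]]
btn top [521.10984563 341.51075614  77.        ]  scene [526.90221765 339.82415958  77.        ]
```

View pics/ov.png

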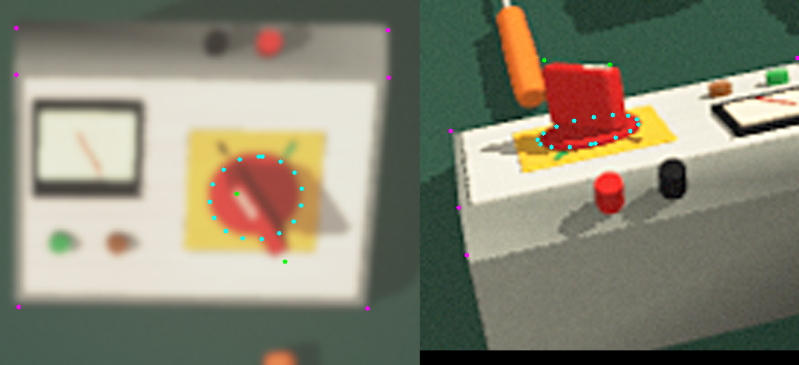

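The overlay fits to about 5 mm. The top and scene views disagree by about 5 mm in x, so I take the mean and will check again close by. Pointer in the Off position confirmed.

```bash
cat >>h.py <<'E'
n=Rn.from_euler('z',.015).apply([-np.sin(S),0,np.cos(S)])
u=Rn.from_euler('z',.015).apply([np.cos(S),0,np.sin(S)]); l=np.cross(n,u)
def knobR(a):  # tool rotation for knob angle a
    b=.6-a; x=-(np.cos(b)*l-np.sin(b)*u); y=-n
    return Rn.from_matrix(np.c_[x,y,np.cross(x,y)])
def plan(P,R,N=8,step=.9):
    s=readout.read_state(); p=s["eef_pos"];Q=Rn.from_euler('xyz',s["tool_rot"])
    D=np.array(P)-p; rv=(Q.inv()*R).as_rotvec()
    N0=max(np.linalg.norm(D)/40,np.degrees(np.linalg.norm(rv))/5)/step; k=max(int(np.ceil(N0)),1)
    print("t",round(s["clock"],2),"pos",p.round(1),"F",s["force"].round(1),"w",round(s["width"],1),"q",s["qpos"].round(2),"left",D.round(1),np.degrees(rv).round(1),"rows",k)
    dq=Rn.from_rotvec(rv/k); rows=[]
    for i in range(min(k,N)):
        rows.append((np.r_[Q.inv().apply(D/k)/40,np.degrees(rv/k)/5]).round(2).tolist()); Q=Q*dq
    print(rows)
E
python3 -c "
from h import *
plan([450,-300,300],knobR(0))"
```

```text
t 0.2 pos [ 160.  -629.6  230.8] F [0.9 0.1 0.1] w 85.2 q [ 1.26  0.63  0.04  1.52 -0.03  1.   -0.02] left [290.  329.6  69.2] [ 32.2 -20.3 -14.3] rows 13
[[-0.48, -0.13, 0.7, 0.49, -0.31, -0.22], [-0.46, -0.11, 0.71, 0.49, -0.31, -0.22], [-0.43, -0.09, 0.73, 0.49, -0.31, -0.22], [-0.41, -0.06, 0.75, 0.49, -0.31, -0.22], [-0.39, -0.04, 0.76, 0.49, -0.31, -0.22], [-0.37, -0.01, 0.77, 0.49, -0.31, -0.22], [-0.35, 0.01, 0.78, 0.49, -0.31, -0.22], [-0.33, 0.04, 0.79, 0.49, -0.31, -0.22]]
```

>>> apply_moves(
  commands=[
    [[-0.48,-0.13,0.7,0.49,-0.31,-0.22],[-0.46,-0.11,0.71,0.49,-0.31,-0.22],[-0.43,-0.09,0.73,0.49,-0.31,-0.22],[-0.41,-0.06,0.75,0.49,-0.31,-0.22],[-0.39,-0.04,0.76,0.49,-0.31,-0.22],[-0.37,-0.01,0.77,0.49,-0.31,-0.22],[-0.35,0.01,0.78,0.49,-0.31,-0.22],[-0.33,0.04,0.79,0.49,-0.31,-0.22]],
  ],
  claw=40,
)

```text
clock: 0.87
eef_pos: [339.9, -423.2, 270.8]
tool_rot: [-1.239, -0.193, -1.135]
force: [0.8, -0.4, 0.0]
width: 40.2
```

```bash
python3 -c "
from h import *
plan([470,-150,300],knobR(0))"
```

```text
t 0.87 pos [ 339.9 -423.2  270.8] F [ 0.8 -0.4  0. ] w 40.2 q [ 1.26  0.36 -0.29  1.99 -0.36  0.6   0.17] left [130.1 273.2  29.2] [12.3 -7.8 -5.1] rows 9
[[-0.51, 0.04, 0.67, 0.27, -0.17, -0.11], [-0.5, 0.05, 0.68, 0.27, -0.17, -0.11], [-0.49, 0.06, 0.68, 0.27, -0.17, -0.11], [-0.48, 0.07, 0.69, 0.27, -0.17, -0.11], [-0.47, 0.08, 0.7, 0.27, -0.17, -0.11], [-0.46, 0.1, 0.7, 0.27, -0.17, -0.11], [-0.45, 0.11, 0.71, 0.27, -0.17, -0.11], [-0.44, 0.12, 0.71, 0.27, -0.17, -0.11]]
```

>>> apply_moves(
  commands=[
    [[-0.51,0.04,0.67,0.27,-0.17,-0.11],[-0.5,0.05,0.68,0.27,-0.17,-0.11],[-0.49,0.06,0.68,0.27,-0.17,-0.11],[-0.48,0.07,0.69,0.27,-0.17,-0.11],[-0.47,0.08,0.7,0.27,-0.17,-0.11],[-0.46,0.1,0.7,0.27,-0.17,-0.11],[-0.45,0.11,0.71,0.27,-0.17,-0.11],[-0.44,0.12,0.71,0.27,-0.17,-0.11]],
  ],
)

```text
clock: 1.53
eef_pos: [452.6, -179.3, 296.8]
tool_rot: [-1.073, -0.31, -1.049]
force: [-0.3, 0.0, -0.4]
width: 40.0
```

```bash
python3 -c "
from h import *
g=np.array([569.6,-14.5,122])
plan(g+130*n,knobR(0))"
```

```text
t 1.53 pos [ 452.6 -179.3  296.8] F [-0.3  0.  -0.4] w 40.0 q [ 0.96  0.16 -0.51  2.32 -0.86  0.24  0.31] left [ 42.4 163.7 -68.3] [ 1.6 -0.8 -0.9] rows 6
[[-0.57, 0.34, 0.38, 0.05, -0.03, -0.03], [-0.57, 0.34, 0.38, 0.05, -0.03, -0.03], [-0.57, 0.34, 0.38, 0.05, -0.03, -0.03], [-0.57, 0.34, 0.38, 0.05, -0.03, -0.03], [-0.57, 0.34, 0.38, 0.05, -0.03, -0.03], [-0.57, 0.34, 0.38, 0.05, -0.03, -0.03]]
```

>>> apply_moves(
  commands=[
    [[-0.57,0.34,0.38,0.05,-0.03,-0.03],[-0.57,0.34,0.38,0.05,-0.03,-0.03],[-0.57,0.34,0.38,0.05,-0.03,-0.03],[-0.57,0.34,0.38,0.05,-0.03,-0.03],[-0.57,0.34,0.38,0.05,-0.03,-0.03]],
  ],
)

```text
clock: 1.95
eef_pos: [470.6, -117.8, 286.2]
tool_rot: [-1.089, -0.293, -1.037]
force: [-0.0, -0.2, -0.6]
width: 40.1
```

```bash
python3 -c "
from h import *
g=np.array([569.6,-14.5,122])
plan(g+65*n,knobR(0),8,.5)"
```

```text
t 1.95 pos [ 470.6 -117.8  286.2] F [-0.  -0.2 -0.6] w 40.1 q [ 0.2   0.15  0.14  2.36 -1.09  0.23  0.39] left [  61.8  102.7 -110.9] [ 2.2 -0.6 -2.1] rows 9
[[-0.24, 0.36, 0.14, 0.05, -0.01, -0.05], [-0.24, 0.36, 0.14, 0.05, -0.01, -0.05], [-0.24, 0.36, 0.14, 0.05, -0.01, -0.05], [-0.24, 0.36, 0.14, 0.05, -0.01, -0.05], [-0.25, 0.36, 0.14, 0.05, -0.01, -0.05], [-0.25, 0.35, 0.14, 0.05, -0.01, -0.05], [-0.25, 0.35, 0.14, 0.05, -0.01, -0.05], [-0.25, 0.35, 0.14, 0.05, -0.01, -0.05]]
```

The 35° tilt runs into the q5 and q6 limits. So I will push the pointer end of the bar sideways with closed fingers at about 16° tilt, round an arc, and let the detent click it on.

```bash
cat >>h.py <<'E'
G=np.array([569.6,-14.5,122.])
T=np.radians(15)
def push(a,off=23,rho=25,h=27,up=0,tw=None):
    b=np.cos(.6-a)*u+np.sin(.6-a)*l; f=np.cross(n,b)   # f: left face normal
    p=G+(h-36)*n+rho*b+off*f+[0,0,up]
    y=Rn.from_euler('z',.015).apply([np.sin(T),0,-np.cos(T)])
    x=-f; x=x-y*(x@y); x/=np.linalg.norm(x)
    return p,Rn.from_matrix(np.c_[x,y,np.cross(x,y)])
E
python3 -c "
from h import *
for a in (0,.6,1.15): print(push(a)[0].round(0))
print(push(0,45,25,27,150)[0])
p,R=push(0,45,25,27,130); plan(p,R,8,.8)"
```

```text
[581.  19. 119.]
[595.   9. 129.]
[602.  -7. 134.]
[570.0813559   36.76915225 261.88850532]
t 1.95 pos [ 470.6 -117.8  286.2] F [-0.  -0.2 -0.6] w 40.1 q [ 0.2   0.15  0.14  2.36 -1.09  0.23  0.39] left [ 99.5 154.6 -44.3] [-14.4   1.1   8.9] rows 6
[[-0.38, 0.39, 0.57, -0.48, 0.04, 0.3], [-0.37, 0.37, 0.59, -0.48, 0.04, 0.3], [-0.37, 0.36, 0.6, -0.48, 0.04, 0.3], [-0.36, 0.34, 0.61, -0.48, 0.04, 0.3], [-0.35, 0.32, 0.63, -0.48, 0.04, 0.3], [-0.35, 0.31, 0.64, -0.48, 0.04, 0.3]]
```

>>> apply_moves(
  commands=[
    [[-0.38,0.39,0.57,-0.48,0.04,0.3],[-0.37,0.37,0.59,-0.48,0.04,0.3],[-0.37,0.36,0.6,-0.48,0.04,0.3],[-0.36,0.34,0.61,-0.48,0.04,0.3],[-0.35,0.32,0.63,-0.48,0.04,0.3],[-0.35,0.31,0.64,-0.48,0.04,0.3]],
  ],
  claw=0,
)

```text
clock: 2.45
eef_pos: [549.7, 6.8, 255.2]
tool_rot: [-1.299, -0.161, -1.011]
force: [0.9, -0.3, 0.2]
width: 0.1
```

```bash
python3 -c "
from h import *
p,R=push(0,45,25,27,60); plan(p,R,8,.6)"
```

```text
t 2.45 pos [549.7   6.8 255.2] F [ 0.9 -0.3  0.2] w 0.1 q [-0.52  0.38  0.62  2.07 -0.52  0.49 -0.54] left [ 20.4  30.  -83.4] [-2.8 -0.3  1.3] rows 4
[[-0.17, 0.54, 0.07, -0.14, -0.02, 0.06], [-0.17, 0.54, 0.07, -0.14, -0.02, 0.06], [-0.17, 0.54, 0.08, -0.14, -0.02, 0.06], [-0.16, 0.54, 0.09, -0.14, -0.02, 0.06]]
```

>>> apply_moves(
  commands=[
    [[-0.17,0.54,0.07,-0.14,-0.02,0.06],[-0.17,0.54,0.07,-0.14,-0.02,0.06],[-0.17,0.54,0.08,-0.14,-0.02,0.06],[-0.16,0.54,0.09,-0.14,-0.02,0.06]],
  ],
)

```text
clock: 2.78
eef_pos: [579.7, 49.7, 172.0]
tool_rot: [-1.343, -0.147, -0.981]
force: [0.3, 0.1, 0.9]
width: 0.1
```

```bash
python3 - <<'E'
from h import *
p,R=push(0,45,25,27); plan(p,R,8,.5)
d=cam("scene");x0,y0,w,h=200,170,200,150
im=cv2.resize(d["image"][y0:y0+h,x0:x0+w,::-1],None,fx=4,fy=4,interpolation=cv2.INTER_CUBIC)
def pt(P,c):
    for q in proj(d,P): cv2.circle(im,tuple(int(v) for v in (q-[x0,y0]+.5)*4),4,c,-1)
b=np.cos(.6)*u+np.sin(.6)*l
pt([readout.read_state()["eef_pos"]],(255,0,255)); pt([G+18*n+35*b,G+18*n-35*b],(0,255,0)); pt([p],(255,255,0))
cv2.imwrite("pics/s2.png",im)
E
```

```text
t 2.78 pos [579.7  49.7 172. ] F [0.3 0.1 0.9] w 0.1 q [-0.48  0.55  0.48  2.04 -0.63  0.39 -0.5 ] left [ -9.6 -12.9 -60.1] [-0.5  1.1  0.2] rows 4
[[-0.02, 0.35, -0.18, -0.02, 0.06, 0.01], [-0.02, 0.35, -0.18, -0.02, 0.06, 0.01], [-0.02, 0.35, -0.18, -0.02, 0.06, 0.01], [-0.02, 0.35, -0.18, -0.02, 0.06, 0.01]]
```

View pics/s2.png

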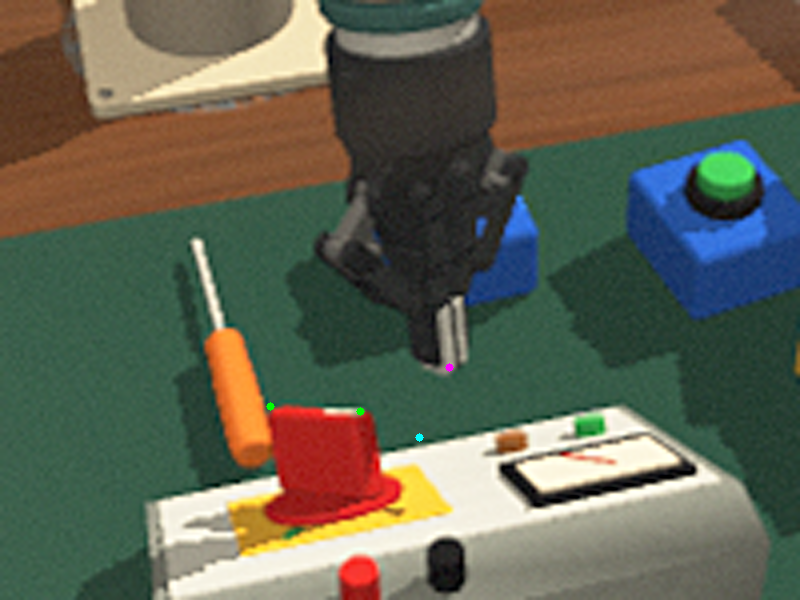

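The projected TCP at (448,367) sits on the fingertips. The bar's top corners at (275,408) and (377,412) are within a few mm of the prediction. Descending beside the bar.

>>> apply_moves(
  commands=[
    [[-0.02,0.35,-0.18,-0.02,0.06,0.01],[-0.02,0.35,-0.18,-0.02,0.06,0.01],[-0.02,0.35,-0.18,-0.02,0.06,0.01],[-0.02,0.35,-0.18,-0.02,0.06,0.01],[0,0,0,0,0,0]],
  ],
)

```text
clock: 3.25
eef_pos: [567.7, 40.1, 104.7]
tool_rot: [-1.354, -0.134, -0.994]
force: [-0.1, -0.8, -0.1]
width: -0.1
```

```bash
python3 - <<'E'
from h import *
p,R=push(0,30); plan(p,R,8,.3)
p,R=push(0.1,23); plan(p,R,8,.3)
E
```

```text
t 3.25 pos [567.7  40.1 104.7] F [-0.1 -0.8 -0.1] w -0.1 q [-0.36  0.64  0.33  2.11 -0.84  0.23 -0.29] left [  9.5 -15.6  12. ] [ 0.3  0.3 -0.4] rows 2
[[0.25, -0.12, 0.02, 0.03, 0.03, -0.04], [0.25, -0.12, 0.02, 0.03, 0.03, -0.04]]
t 3.25 pos [567.7  40.1 104.7] F [-0.1 -0.8 -0.1] w -0.1 q [-0.36  0.64  0.33  2.11 -0.84  0.23 -0.29] left [ 15.5 -22.2  16.2] [ 0.3  5.8 -0.4] rows 4
[[0.18, -0.07, 0.02, 0.01, 0.29, -0.02], [0.18, -0.07, 0.03, 0.01, 0.29, -0.02], [0.18, -0.07, 0.03, 0.01, 0.29, -0.02], [0.18, -0.07, 0.04, 0.01, 0.29, -0.02]]
```

```bash
sed -i 's/T=np.radians(15)/T=np.radians(6)/' h.py; python3 - <<'E'
from h import *
p,R=push(0,38); plan(p,R,8,.5)
E
```

```text
t 3.25 pos [567.7  40.1 104.7] F [-0.1 -0.8 -0.1] w -0.1 q [-0.36  0.64  0.33  2.11 -0.84  0.23 -0.29] left [ 5.7 -9.   9.4] [-7.4  2.1  4.3] rows 4
[[0.07, -0.05, 0.01, -0.37, 0.11, 0.22], [0.07, -0.05, 0.01, -0.37, 0.11, 0.22], [0.07, -0.05, 0.01, -0.37, 0.11, 0.22], [0.07, -0.05, 0.01, -0.37, 0.11, 0.22]]
```

>>> apply_moves(
  commands=[
    [[0.07,-0.05,0.01,-0.37,0.11,0.22],[0.07,-0.05,0.01,-0.37,0.11,0.22],[0.07,-0.05,0.01,-0.37,0.11,0.22],[0.07,-0.05,0.01,-0.37,0.11,0.22]],
  ],
)

```text
clock: 3.58
eef_pos: [570.2, 29.1, 117.3]
tool_rot: [-1.489, -0.048, -1.026]
force: [1.5, -0.9, -0.4]
width: -0.3
```

```bash
python3 - <<'E'
from h import *
p,R=push(0.2,23); plan(p,R,8,.25)
E
```

```text
t 3.58 pos [570.2  29.1 117.3] F [ 1.5 -0.9 -0.4] w -0.3 q [-0.47  0.71  0.57  1.95 -0.69  0.58 -0.47] left [ 15.6 -12.5   5.4] [ 0.5 10.2 -0.2] rows 9
[[0.05, -0.01, 0.02, 0.01, 0.23, -0.0], [0.05, -0.01, 0.02, 0.01, 0.23, -0.0], [0.05, -0.01, 0.02, 0.01, 0.23, -0.0], [0.05, -0.01, 0.02, 0.01, 0.23, -0.0], [0.05, -0.01, 0.02, 0.01, 0.23, -0.0], [0.05, -0.01, 0.03, 0.01, 0.23, -0.0], [0.05, -0.01, 0.03, 0.01, 0.23, -0.0], [0.05, -0.01, 0.03, 0.01, 0.23, -0.0]]
```

>>> apply_moves(
  commands=[
    [[0.1,-0.02,0.04,0,0.4,0],[0.1,-0.02,0.04,0,0.4,0],[0.1,-0.02,0.04,0,0.4,0],[0.1,-0.02,0.04,0,0.4,0],[0.1,-0.02,0.04,0,0.4,0]],
  ],
)

```text
clock: 4.0
eef_pos: [583.1, 20.8, 127.1]
tool_rot: [-1.489, -0.024, -1.203]
force: [-2.4, 5.2, -4.4]
width: -0.2
```

```bash
python3 - <<'E'
from h import *
p,R=push(0.6,21); plan(p,R,8,.4)
E
```

```text
t 4.0 pos [583.1  20.8 127.1] F [-2.4  5.2 -4.4] w -0.2 q [-0.48  0.72  0.64  1.9  -0.71  0.66 -0.61] left [ 11.8 -13.9   1.9] [ 1.  20.3 -0.5] rows 11
[[0.04, -0.0, 0.01, 0.02, 0.37, -0.01], [0.04, -0.0, 0.02, 0.02, 0.37, -0.01], [0.04, -0.0, 0.02, 0.02, 0.37, -0.01], [0.04, -0.0, 0.02, 0.02, 0.37, -0.01], [0.04, -0.0, 0.02, 0.02, 0.37, -0.01], [0.04, -0.0, 0.02, 0.02, 0.37, -0.01], [0.04, -0.0, 0.02, 0.02, 0.37, -0.01], [0.04, -0.0, 0.02, 0.02, 0.37, -0.01]]
```

Contact is made (+y reaction, about 5 N). I'll keep pushing along the arc.

>>> apply_moves(
  commands=[
    [[0.1,0.03,0.04,0,0.6,0],[0.1,0.03,0.04,0,0.6,0],[0.1,0.03,0.04,0,0.6,0],[0.1,0,0.04,0,0.6,0],[0.1,0,0.04,0,0.6,0],[0.1,0,0.04,0,0.6,0]],
  ],
)

```text
clock: 4.5
eef_pos: [588.5, 20.1, 128.3]
tool_rot: [-1.505, 0.033, -1.518]
force: [0.1, 6.4, -3.9]
width: 0.3
```

```bash
python3 - <<'E'
from h import *
p,R=push(0.6,21); plan(p,R,1,.4)
p,R=push(1.0,21); plan(p,R,8,.6)
E
```

```text
t 4.5 pos [588.5  20.1 128.3] F [ 0.1  6.4 -3.9] w 0.3 q [-0.49  0.76  0.71  1.87 -0.79  0.75 -0.85] left [  6.4 -13.2   0.6] [ 2.3  2.  -2.1] rows 2
[[0.17, -0.01, 0.07, 0.23, 0.2, -0.21]]
t 4.5 pos [588.5  20.1 128.3] F [ 0.1  6.4 -3.9] w 0.3 q [-0.49  0.76  0.71  1.87 -0.79  0.75 -0.85] left [ 11.6 -24.5   4.2] [ 2.6 22.3 -1.6] rows 8
[[0.08, -0.01, 0.03, 0.07, 0.56, -0.04], [0.08, -0.01, 0.04, 0.07, 0.56, -0.04], [0.07, -0.01, 0.04, 0.07, 0.56, -0.04], [0.07, -0.01, 0.04, 0.07, 0.56, -0.04], [0.07, -0.01, 0.05, 0.07, 0.56, -0.04], [0.07, -0.01, 0.05, 0.07, 0.56, -0.04], [0.07, -0.01, 0.05, 0.07, 0.56, -0.04], [0.06, -0.01, 0.06, 0.07, 0.56, -0.04]]
```

The small steps stall against the spring because the arm is compliant, so I'll use larger ones.

>>> apply_moves(
  commands=[
    [[0.25,0,0.1,0,0.3,0],[0.25,0,0.1,0,0.3,0],[0.25,0,0.1,0,0.3,0],[0.25,0,0.1,0,0.3,0]],
  ],
)

```text
clock: 4.83
eef_pos: [603.3, -11.0, 131.3]
tool_rot: [-1.514, 0.05, -1.621]
force: [0.9, 2.9, -0.3]
width: 0.1
```

```bash
python3 - <<'E'
from h import *
p,R=push(0.6,21); plan(p,R,1,.4)
p,R=push(1.0,21); plan(p,R,8,.6)
E
```

```text
t 4.83 pos [603.3 -11.  131.3] F [ 0.9  2.9 -0.3] w 0.1 q [-0.44  0.78  0.73  1.82 -0.8   0.81 -0.9 ] left [-8.3 17.8 -2.4] [ 2.7 -3.9 -2.6] rows 3
[[-0.14, 0.02, -0.08, 0.18, -0.26, -0.17]]
t 4.83 pos [603.3 -11.  131.3] F [ 0.9  2.9 -0.3] w 0.1 q [-0.44  0.78  0.73  1.82 -0.8   0.81 -0.9 ] left [-3.1  6.5  1.2] [ 3.1 16.3 -2.1] rows 6
[[-0.03, -0.0, -0.01, 0.1, 0.54, -0.07], [-0.03, -0.0, -0.02, 0.1, 0.54, -0.07], [-0.03, -0.01, -0.02, 0.1, 0.54, -0.07], [-0.02, -0.01, -0.02, 0.1, 0.54, -0.07], [-0.02, -0.01, -0.02, 0.1, 0.54, -0.07], [-0.02, -0.01, -0.02, 0.1, 0.54, -0.07]]
```

>>> apply_moves(
  commands=[
    [[-0.6,0,0,0,0,0],[-0.4,-0.5,0,0,0,0],[0,-1,0,0,0,0],[0,-1,0,0,0,0]],
  ],
)

```text
clock: 5.17
eef_pos: [597.8, 16.5, 231.4]
tool_rot: [-1.523, 0.039, -1.638]
force: [1.2, 0.8, 0.5]
width: 0.3
```

```bash
python3 - <<'E'
from h import *
d=cam("scene");x0,y0,w,h=220,220,150,110
im=cv2.resize(d["image"][y0:y0+h,x0:x0+w,::-1],None,fx=5,fy=5,interpolation=cv2.INTER_CUBIC)
cv2.imwrite("pics/s3.png",im); print(readout.read_state()["eef_pos"],readout.read_state()["force"])
E
```

```text
[601.80940343  14.54881573 239.6457517 ] [ 0.82483828 -0.93388816  4.93851868]
```

View pics/s3.png

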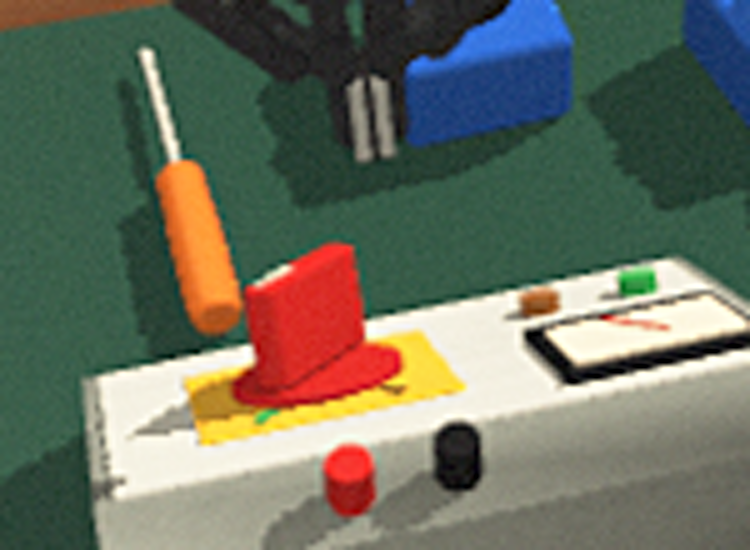

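The white-striped pointer end now lies at the green mark (pointer about (265,270), mark at (265,415) just below it), and the fingers are clear. The knob is On. Next is the start button at about (524,341).

```bash
cat >>h.py <<'E'
Dn=Rn.from_euler('xyz',[-np.pi/2,0,-1.2])
E
python3 -c "
from h import *
plan([530,290,240],Dn,8,.9)"
```

```text
t 5.22 pos [601.8  14.5 239.6] F [ 0.8 -0.9  4.9] w 0.4 q [-0.57  0.66  0.88  1.73 -0.66  1.   -1.09] left [-71.8 275.5   0.4] [ -3.9 -25.2  -1.5] rows 8
[[-0.84, 0.02, -0.28, -0.1, -0.63, -0.04], [-0.86, 0.01, -0.24, -0.1, -0.63, -0.04], [-0.87, 0.01, -0.19, -0.1, -0.63, -0.04], [-0.88, 0.01, -0.14, -0.1, -0.63, -0.04], [-0.88, 0.01, -0.09, -0.1, -0.63, -0.04], [-0.89, 0.01, -0.04, -0.1, -0.63, -0.04], [-0.89, 0.01, 0.01, -0.1, -0.63, -0.04], [-0.89, 0.0, 0.05, -0.1, -0.63, -0.04]]
```

>>> apply_moves(
  commands=[
    [[-0.84,0.02,-0.28,-0.1,-0.63,-0.04],[-0.86,0.01,-0.24,-0.1,-0.63,-0.04],[-0.87,0.01,-0.19,-0.1,-0.63,-0.04],[-0.88,0.01,-0.14,-0.1,-0.63,-0.04],[-0.88,0.01,-0.09,-0.1,-0.63,-0.04],[-0.89,0.01,-0.04,-0.1,-0.63,-0.04],[-0.89,0.01,0.01,-0.1,-0.63,-0.04],[-0.89,0.0,0.05,-0.1,-0.63,-0.04]],
  ],
)

```text
clock: 5.88
eef_pos: [544.7, 273.9, 251.9]
tool_rot: [-1.549, -0.029, -1.226]
force: [0.5, -0.1, 0.3]
width: 0.2
```

```bash
python3 -c "
from h import *
plan([525,341,120],Dn,8,.6)"
```

```text
t 5.88 pos [544.7 273.9 251.9] F [ 0.5 -0.1  0.3] w 0.2 q [-1.02  0.67  0.85  1.64 -0.53  1.05 -1.25] left [ -19.7   67.1 -131.9] [-1.2 -1.5  1.7] rows 7
[[-0.26, 0.46, 0.0, -0.03, -0.04, 0.05], [-0.26, 0.46, 0.01, -0.03, -0.04, 0.05], [-0.26, 0.47, 0.01, -0.03, -0.04, 0.05], [-0.26, 0.47, 0.01, -0.03, -0.04, 0.05], [-0.26, 0.47, 0.01, -0.03, -0.04, 0.05], [-0.25, 0.47, 0.02, -0.03, -0.04, 0.05], [-0.25, 0.47, 0.02, -0.03, -0.04, 0.05]]
```

>>> apply_moves(
  commands=[
    [[-0.26,0.46,0.0,-0.03,-0.04,0.05],[-0.26,0.46,0.01,-0.03,-0.04,0.05],[-0.26,0.47,0.01,-0.03,-0.04,0.05],[-0.26,0.47,0.01,-0.03,-0.04,0.05],[-0.26,0.47,0.01,-0.03,-0.04,0.05],[-0.25,0.47,0.02,-0.03,-0.04,0.05],[-0.25,0.47,0.02,-0.03,-0.04,0.05]],
  ],
)

```text
clock: 6.47
eef_pos: [535.1, 348.8, 124.2]
tool_rot: [-1.545, -0.003, -1.198]
force: [0.6, 0.1, -0.7]
width: 0.2
```

```bash
python3 - <<'E'
from h import *
plan([525,341,85],Dn,8,.4)
d=cam("scene");x0,y0,w,h=360,190,130,110
im=cv2.resize(d["image"][y0:y0+h,x0:x0+w,::-1],None,fx=5,fy=5,interpolation=cv2.INTER_CUBIC)
e=readout.read_state()["eef_pos"]
for P,c in((e,(255,0,255)),((525,341,77),(255,255,0))):
    q=proj(d,[P])[0]; cv2.circle(im,tuple(int(v) for v in (q-[x0,y0]+.5)*5),4,c,-1)
cv2.imwrite("pics/s4.png",im)
E
```

```text
t 6.47 pos [535.1 348.8 124.2] F [ 0.6  0.1 -0.7] w 0.2 q [-1.03  0.84  0.71  1.68 -0.69  0.86 -1.22] left [-10.1  -7.8 -39.2] [-1.5  0.1  0.2] rows 3
[[0.03, 0.32, -0.11, -0.1, 0.01, 0.01], [0.03, 0.33, -0.11, -0.1, 0.01, 0.01], [0.03, 0.33, -0.1, -0.1, 0.01, 0.01]]
```

View pics/s4.png

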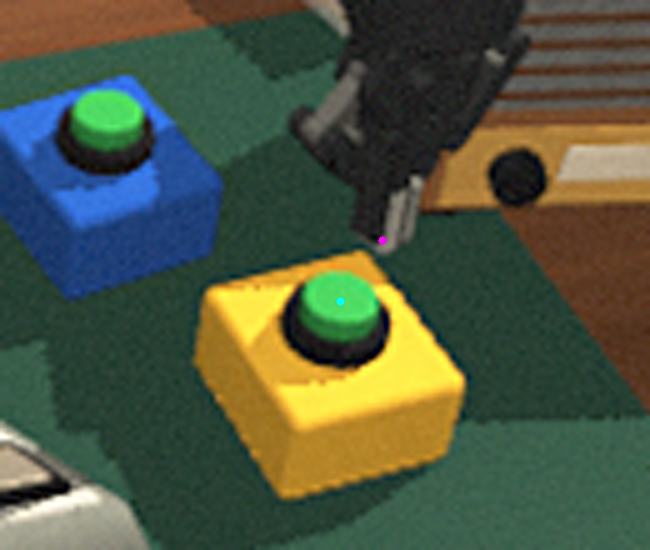

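The estimate, cyan at (340,300), lies on the centre of the yellow box's green button, and the tip is marked at (383,240). I'll align and then descend.

>>> apply_moves(
  commands=[
    [[0.03,0.32,-0.11,-0.1,0,0],[0.03,0.33,-0.11,-0.1,0,0],[0.03,0.3,-0.1,-0.1,0,0],[0,0,0,0,0,0]],
  ],
)

```text
clock: 6.85
eef_pos: [524.3, 338.2, 80.5]
tool_rot: [-1.577, -0.007, -1.2]
force: [-0.8, -0.1, -0.5]
width: 0.0
```

```bash
python3 -c "
from h import *
plan([525,341,77],Dn,8,.2)"
```

```text
t 6.85 pos [524.3 338.2  80.5] F [-0.8 -0.1 -0.5] w 0.0 q [-1.    0.89  0.67  1.72 -0.72  0.8  -1.19] left [ 0.7  2.8 -3.5] [0.3 0.  0.4] rows 1
[[-0.06, 0.09, 0.04, 0.07, 0.0, 0.08]]
```

>>> apply_moves(
  commands=[
    [[-0.05,0.15,0.04,0,0,0],[0,0.15,0,0,0,0],[0,0.2,0,0,0,0]],
  ],
)

```text
clock: 7.1
eef_pos: [526.9, 339.0, 69.2]
tool_rot: [-1.575, -0.002, -1.203]
force: [-28.0, -7.5, 101.8]
width: 0.0
```

The button bottomed out hard (about 106 N at the wrist), so I'm lifting straight off.

>>> apply_moves(
  commands=[
    [[0,-0.3,0,0,0,0],[0,-0.8,0,0,0,0],[0,-1,0,0,0,0],[0,-1,0,0,0,0],[0,0,0,0,0,0]],
  ],
)

```text
clock: 7.52
eef_pos: [530.6, 338.7, 204.6]
tool_rot: [-1.567, 0.002, -1.206]
force: [1.4, 0.1, -0.2]
width: 0.1
```

```bash
python3 - <<'E'
from h import *
s=readout.read_state();print(s["clock"],s["eef_pos"],s["force"])
d=cam("scene");x0,y0,w,h=100,190,400,200
im=cv2.resize(d["image"][y0:y0+h,x0:x0+w,::-1],None,fx=2,fy=2,interpolation=cv2.INTER_CUBIC)
cv2.imwrite("pics/s5.png",im)
E
```

```text
7.5167 [530.61624137 338.72067805 204.55068186] [ 1.37282765  0.14170653 -0.18448257]
```

View pics/s5.png

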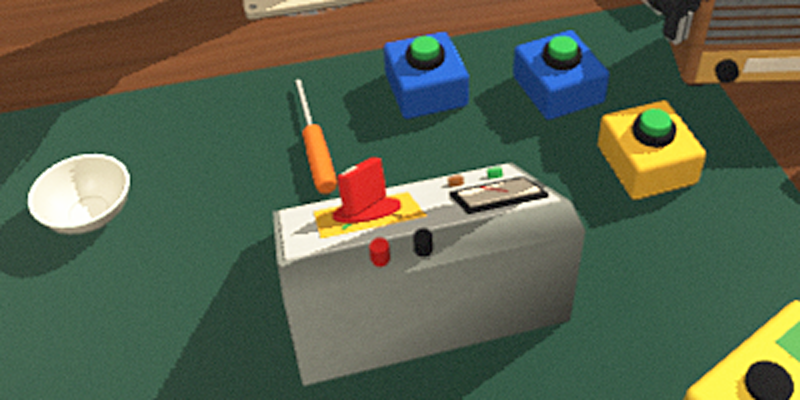

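The knob is On at (360,185), the yellow box's button is back up at (656,125), and the bowl and screwdriver haven't moved. Handing in.

```bash
python3 -c "
from cell import finish_job
print(finish_job())"
```

```text
the job is handed in; nothing more can be done
None
```

The main switch is On and the green button on the yellow start box was pressed once and came back up. I handed the job in at about 7.6 s.

- **Switch:** Gripping the bar square to the panel ran into wrist joint limits. I pushed the pointer end clockwise with closed fingers instead, past the crest. In the last image the pointer is still at the green mark with nothing touching it.
- **Button:** The fingertips reached 69.2 mm, which matches the fully-in height of 69 mm. The button is back up in the last image.
- **Bystanders:** The bowl and the screwdriver look unmoved, by eye only. The arm was clear, at 204 mm height with about 1 N of noise on the force reading.

**Doubtful points:**
- **Wrist force:** The button bottomed out harder than intended. The wrist force read about 106 N at the end of that move, against the 120 N limit. I could not see the true peak between readings.
- **Joint limits:** On the approach to the switch, joint 6 read 0.23, its lower limit, and joint 5 read -1.09 against -1.10. The rounded readings showed no joint past its range.
- **Position estimates:** The top and scene cameras disagreed by about 5 mm in x. I used the mean and checked it close up.

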